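Put together a candle lantern on the souvenir stall's free display plinth

TASK

Put the blue lantern together on the empty white display plinth, one part after another from the bottom up: stand the wooden base in the middle of the plinth, set the LED candle in its well, lower the blue glass over the candle so that it stands flat on the base, and close it with the brass cap, level and with its collar inside the glass. Set every part down rather than letting it drop, and leave the amber glass and the other goods where they are.

Things in the scene. Friction and masses are not known exactly. Their poses are not given: they have to be found in the camera images.
- plinth: The empty one of three white square display plinths, 110 x 110 x 30 mm high, fixed to the table; the other two look the same but carry the chapel and the jug (always at the plinth's centre within 10 mm). Origin: centre of its underside on the table; z up; the top is 30 mm above the origin.
- base: Lantern base: pale honey-coloured wooden disc, loose, upright, 67 mm diameter, about 0.12 kg. 30 mm high to a flat ring shoulder (52 to 67 mm diameter) where the glass stands; inside it a round collar of 52 mm outer diameter rises to 38 mm; in the collar is an open well, 45 mm diameter, its floor 24 mm above the underside. Origin: centre of the underside; z up; round, yaw means nothing.
- candle: Ivory LED pillar candle (rigid plastic), loose, standing upright: cylinder 39 mm diameter, 55 mm high, with an orange flame-shaped tip 10 mm wide rising another 14 mm in the centre of its top (69 mm in all). About 0.06 kg. Origin: centre of the underside; z up.
- blue_glass: Blue glass lantern chimney, loose, standing upright: a plain tube open at both ends, 64 mm outer and 58 mm inner diameter, 110 mm high. About 0.16 kg. Origin: centre of its lower end; z up.
- amber_glass: Amber (orange) glass chimney, same shape and size as the blue one; belongs to another lantern and stays where it is. Origin: centre of its lower end.
- cap: Brass lantern cap, loose, lying right way up, about 0.10 kg. From below: collar 50 mm diameter, 8 mm high (goes inside the glass); flat rim disc 68 mm diameter, its underside 8 mm and top 12 mm up (rests on the glass); low dome to 20 mm; in the middle an upright round knob, 16 mm diameter, sides free from 20 to 46 mm up. Heights above the origin: centre of the collar's underside; z up.
- chapel: Small white chapel ornament with a blue dome, loose on its own plinth, 52 x 62 mm, 84 mm high. Bystander. Origin: centre of the underside.
- jug: Small two-handled terracotta jug with a blue band, loose on its own plinth, 78 mm over the handles, 105 mm high. Bystander. Origin: centre of the underside.
- soap: Pale green bar of soap with a paper band, 50 x 72 x 28 mm high, loose on the table. Bystander. Origin: centre of the underside, long side along its y.
- bowl: Small turquoise ceramic bowl, 72 mm rim diameter, 34 mm high, loose on the table. Bystander. Origin: centre of the underside.
Mind the look-alikes: they are no part of the job. Leave any red look-alike of the candle alone.

How it is judged:
By the outcome, as a careful person would: the job done as asked, in the order asked, and still so for the second after the job is handed in, with the robot touching nothing.
It also fails if it takes over 125 s, if anything falls off the work surface, if the arm or the gripper's body presses on something with over 40 N, if the wrist force passes 120 N, or if a joint passes its speed limit or range.

ROBOT

A 7-joint arm with a two-finger parallel gripper is mounted at the origin on the work surface. World frame = base frame: x ahead of the robot, y to its left, z up, the work surface at z = 0. Lengths are in m, angles in rad, forces in N, time in s.
With the tool pointing down it reaches from about 0.425 to 0.925 m from the base axis. Payload 6.8 kg.
Tool frame: the origin (TCP) lies on the front face of the gripper's body, between the roots of the fingers; the fingertips stand 73 mm ahead of it and the grasp point (between the pads) lies 54 mm ahead of it (env.nose_length is the distance from the TCP to the fingertips, in m); z points along the fingers, y is the line along which they close (so a half turn about z gives the same grasp; the last joint's range is limited). The gripper opens to 85 mm and grips with 20 to 120 N. Pads are 22 mm wide; open, the fingers measure 114 mm over their backs; the gripper's body (76 mm by 85 mm) begins 54 mm behind the grasp point. The pads swing forward as they close: fully open they stand 13 mm farther back than shut.
Start: joints at [-1.246, 0.477, 0.022, 1.555, -0.011, 1.109, -0.083], TCP at [0.283, 0.613, 0.304] pointing down, gripper open.
Joint ranges: [-2.96, 2.96], [-0.34, 2.1], [-1.41, 1.46], [0.24, 2.44], [-1.37, 4.51], [0.17, 1.92], [-2.96, 2.96]. Speed limits (rad/s): [2.39, 2.39, 3.14, 3.14, 3.14, 3.14, 3.14].

INTERFACE

Orientations are given as a unit quaternion [w, x, y, z].
In Python, from cell import env, kin, camera, calibration, job gives the robot as it stands. The module is installed in compiled form; this text tells all that it offers. Calls block until the motion is done:
- env.reach(position, orientation): joint-space move of the TCP to a pose.
- env.movel(position, velocity=0.15, rot=None, stop_force=None): straight line of the TCP; rot=None keeps the orientation; velocity is the mean speed in m/s. With stop_force (N) it stops when the force on the tool has changed by that much, and returns True; else False.
- env.goto_joints(angles): joint-space move.
- env.grip(opening, f_grip=None): finger opening in m; f_grip is the grip in N (None keeps the last); returns when the fingers have stopped.
- env.dwell(seconds).
- kin.inverse_kinematics(position, orientation): joint angles nearest the present ones, or None.
- env.get_state(): the state.
- camera(name): name is "scene" or "top" or "wrist"; returns (picture, depth): 384x512x3 uint8, blue, green, red; 384x512 float32, m along the optical axis (not along the pixel's ray), 0 where there is no reading.
- calibration(name): a dict with "fx", "fy", "cx", "cy" (pixels), "rvec" (rotation vector, rad) and "tvec" (3), from world to camera coordinates, as OpenCV has them. Camera axes: x right, y down, z forward; pixel columns grow to the right and rows downward; lengths in m; the calibration is good to about 2 mm. A picture is of the moment at which its call begins: read the wrist's pose just before it. calibration takes no time and is no camera call; for the wrist camera it gives the pose at the moment of the call.
A pose or a line that the arm cannot do raises env.PlanningError and nothing moves.
- job.job_done(): hands the job in; it is judged then, once.
The state is a dict: "time": time; "qpos": joint angles; "joint_velocities": joint speeds; "joint_torque": joint torques, N m; "tcp_pos": TCP position; "orientation": TCP orientation; "force": force on the tool from outside, world axes, zero at the start; "torque": the same for the moment, N m; "opening": finger opening in m; "gripper_force": force on a finger pad.
Only numpy, scipy, OpenCV 4.12 (cv2) and the standard library are available. Lean on these libraries where they do the work, as an engineer would, in place of code of your own. Each camera call takes 0.05 s, during which the arm holds its last target. There are 200 camera calls.

## Working session

There is one attempt and no reset: what is moved stays moved. The work goes in short steps, each a Python script; the robot and the scene stay as the last script left them, time stands still between calls to the robot, and variables do not carry over. Pictures are saved under pics/ and viewed, at most 14 in all, crops included, and the job is handed in when it is done.

```bash
mkdir -p pics && cat > h.py <<'E'
import numpy as np, cv2
from cell import env, kin, camera, calibration, job
def cal(n):
    c=calibration(n); K=np.array([[c["fx"],0,c["cx"]],[0,c["fy"],c["cy"]],[0,0,1.]])
    R=cv2.Rodrigues(np.array(c["rvec"],float))[0]; return K,R,np.array(c["tvec"],float).ravel()
def ray(c,uv):
    K,R,t=c; d=R.T@np.linalg.inv(K)@np.array([uv[0],uv[1],1.]); return -R.T@t,d
def onplane(c,uv,z):
    o,d=ray(c,uv); return o+d*(z-o[2])/d[2]
def cloud(c,dep):
    K,R,t=c; v,u=np.mgrid[:dep.shape[0],:dep.shape[1]]
    p=np.stack([(u-K[0,2])/K[0,0]*dep,(v-K[1,2])/K[1,1]*dep,dep],-1); return (p-t)@R
E
python3 - <<'E'
from h import *
for n in("scene","top","wrist"):
    c=cal(n); im,d=camera(n); cv2.imwrite(f"pics/{n}0.png",im); np.savez(f"{n}0.npz",im=im,d=d,K=c[0],R=c[1],t=c[2])
    print(n,c[0][0,0],-c[1].T@c[2],c[1][2],(d>0).mean())
print(env.get_state())
E
```

```text
scene 404.11333458262806 [ 1.14442695 -0.52564022  0.80837739] [-0.55900307  0.45543038 -0.69289157] 0.9957733154296875
top 369.3037609154643 [0.44238981 0.00813743 1.25115056] [ 0.0609152  -0.00779742 -0.99811249] 0.9959309895833334
wrist 302.6428211061373 [0.21575767 0.64297167 0.37326036] [ 0.26046075 -0.12203982 -0.9577403 ] 0.9961140950520834
{'time': 0.15, 'qpos': array([-1.24612921,  0.47760076,  0.02233083,  1.55616483, -0.01146421,
        1.1093036 , -0.08310045]), 'joint_velocities': array([ 1.35797831e-04, -2.99786043e-03,  1.63186402e-03, -4.14804445e-03,
       -5.60997982e-04,  3.41140371e-05, -1.33125753e-03]), 'joint_torque': array([ 3.04043650e-03, -5.96922791e+01,  1.61013834e+00, -2.81494081e+01,
        1.26137567e-02,  6.51532231e-03, -9.87589999e-06]), 'tcp_pos': array([0.28294141, 0.61247212, 0.30318018]), 'orientation': array([-8.67585650e-05,  2.14675452e-01,  9.76685208e-01, -6.68632670e-04]), 'force': array([-0.75988782,  0.67524875, -0.25248963]), 'torque': array([ 0.01319922,  0.03235928, -0.01646458]), 'gripper_force': 0.0, 'opening': 0.08544362527156428}
```

View pics/scene0.png

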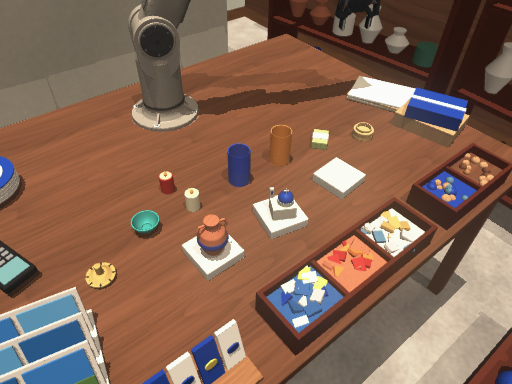

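View pics/top0.png

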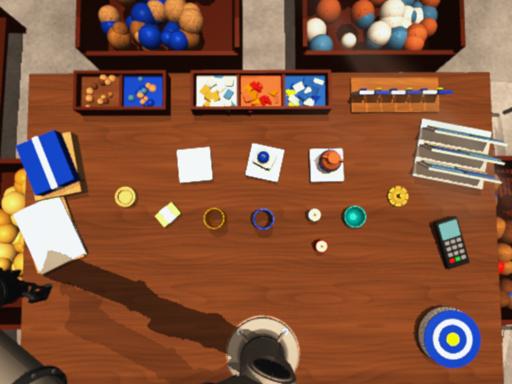

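Both pictures show the empty plinth at top (195,164), the base at top (125,197), the blue glass at (263,219) and the amber glass at (214,217). The candles are at (314,215) and (321,246), and a brass disc is at (398,196). I'll measure each part and zoom in on the ones I'm unsure of.

```bash
cat > m.py <<'E'
from h import *
T=np.load("top0.npz");S=np.load("scene0.npz")
ct=(T["K"],T["R"],T["t"]);cs=(S["K"],S["R"],S["t"])
cr=lambda im,u,v,r:cv2.resize(im[v-r:v+r,u-r:u+r],(260,260),interpolation=cv2.INTER_CUBIC)
a=np.hstack([cr(T["im"],125,197,24),cr(T["im"],398,196,24),cr(T["im"],317,230,28)])
b=np.hstack([cr(S["im"],363,131,24),cr(S["im"],101,275,26),cr(S["im"],180,192,28)])
cv2.imwrite("pics/crops.png",np.vstack([a,b]))
for nm,c,D,pts in(("top",ct,T,dict(base=(125,197),cap=(398,196),c1=(314,215),c2=(321,246),blue=(263,219),amber=(214,217),plinth=(195,164))),
                ("scene",cs,S,dict(base=(363,131),cap=(101,275),c1=(192,200),c2=(167,183),blue=(239,165),amber=(281,145),plinth=(339,177)))):
    P=cloud(c,D["d"])
    for k,(u,v) in pts.items():
        r=26 if k in("plinth","blue","amber") else 16
        q=P[v-r:v+r,u-r:u+r].reshape(-1,3); q=q[(q[:,2]>.006)&(q[:,2]<.2)]
        h=np.percentile(q[:,2],98); tp=q[q[:,2]>h-.006]
        print(nm,k,len(q),"zmax %.3f"%q[:,2].max(),"h98 %.3f"%h,"box mid",((q.min(0)+q.max(0))/2).round(3)[:2],"ext",np.ptp(q,0).round(3)[:2],"top",tp.mean(0).round(3))
E
python3 m.py
```

```text
top base 369 zmax 0.044 h98 0.041 box mid [0.523 0.461] ext [0.101 0.102] top [0.521 0.45  0.039]
top cap 322 zmax 0.049 h98 0.045 box mid [ 0.51 -0.46] ext [0.081 0.093] top [ 0.517 -0.46   0.044]
top c1 143 zmax 0.070 h98 0.064 box mid [ 0.448 -0.171] ext [0.087 0.088] top [ 0.458 -0.173  0.06 ]
top c2 146 zmax 0.072 h98 0.064 box mid [ 0.356 -0.203] ext [0.091 0.086] top [ 0.355 -0.191  0.062]
top blue 132 zmax 0.116 h98 0.114 box mid [ 0.446 -0.004] ext [0.169 0.166] top [ 0.443 -0.006  0.111]
top amber 234 zmax 0.116 h98 0.114 box mid [0.45 0.16] ext [0.167 0.171] top [0.448 0.149 0.111]
top plinth 1154 zmax 0.038 h98 0.035 box mid [0.632 0.227] ext [0.175 0.17 ] top [0.625 0.221 0.032]
scene base 305 zmax 0.039 h98 0.038 box mid [0.52  0.448] ext [0.067 0.069] top [0.52  0.449 0.035]
scene cap 597 zmax 0.049 h98 0.045 box mid [ 0.517 -0.461] ext [0.069 0.066] top [ 0.518 -0.461  0.044]
scene c1 288 zmax 0.132 h98 0.061 box mid [ 0.523 -0.187] ext [0.173 0.065] top [ 0.461 -0.175  0.06 ]
scene c2 276 zmax 0.067 h98 0.060 box mid [ 0.355 -0.194] ext [0.041 0.037] top [ 0.357 -0.194  0.057]
scene blue 869 zmax 0.111 h98 0.109 box mid [ 0.444 -0.007] ext [0.066 0.065] top [ 0.445 -0.005  0.107]
scene amber 781 zmax 0.112 h98 0.109 box mid [0.446 0.146] ext [0.066 0.066] top [0.446 0.147 0.107]
scene plinth 1219 zmax 0.035 h98 0.032 box mid [0.625 0.22 ] ext [0.121 0.121] top [0.626 0.218 0.029]
```

View pics/crops.png

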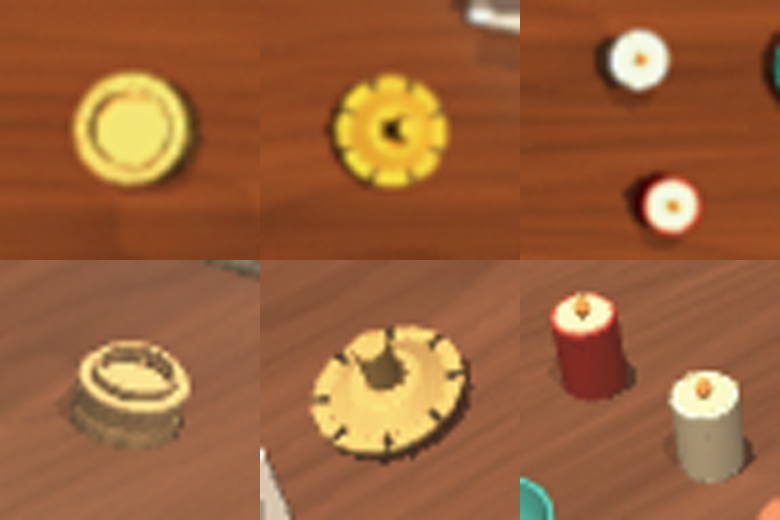

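The crops confirm which parts are which. The base is at left, with its pale ring and well. The cap is in the middle, with a knob and scalloped rim. The ivory candle is at top (314,215), scene (192,200), and the red look-alike is nearer the robot. The two views agree on positions and heights to a few mm. Next I'll take close wrist measurements of the plinth and base.

```bash
cat >> h.py <<'E'
Q=np.array([0,0,1.,0])
def look(xy,h,name,hover=.20,win=.065,tol=.008,square=False,go=True):
    """hover over xy, mask pixels near height h, cast the outline onto that plane, fit circle/square"""
    if go: env.reach([xy[0],xy[1],h+hover],Q); env.dwell(.3)
    c=cal("wrist"); im,d=camera("wrist"); cv2.imwrite(f"pics/{name}.png",im)
    P=cloud(c,d); near=np.hypot(P[...,0]-xy[0],P[...,1]-xy[1])<win
    m=((np.abs(P[...,2]-h)<tol)&near&(d>0)).astype(np.uint8)
    m=cv2.morphologyEx(m,cv2.MORPH_OPEN,np.ones((3,3),np.uint8))
    zz=np.median(P[...,2][m>0])
    n=max(cv2.findContours(m,cv2.RETR_EXTERNAL,cv2.CHAIN_APPROX_NONE)[0],key=cv2.contourArea).reshape(-1,2)
    p=np.array([onplane(c,q,zz)[:2] for q in n])
    if square: r=cv2.minAreaRect((p*1e3).astype(np.float32)); out=(np.array(r[0])/1e3,r[1],r[2])
    else:
        A=np.c_[2*p,np.ones(len(p))]; s=np.linalg.lstsq(A,(p**2).sum(1),rcond=None)[0]
        res=np.hypot(*(p-s[:2]).T); out=(s[:2],2*np.sqrt(s[2]+s[:2]@s[:2]),res.std())
    print(name,"z %.4f"%zz,out,"px",n.mean(0).round(), "t %.1f"%env.get_state()["time"]); return out
E
python3 - <<'E'
from h import *
print(env.nose_length)
look((.625,.219),.03,"w_plinth",hover=.24,win=.1,square=True)
look((.520,.449),.038,"w_base",tol=.004)
look((.520,.449),.030,"w_base2",tol=.006,go=False)
print(env.get_state()["qpos"],env.get_state()["tcp_pos"],cal("wrist")[1][2])
E
```

```text
0.0726
w_plinth z 0.0302 (array([0.62297321, 0.22159785]), (109.25277709960938, 108.93229675292969), 5.456244945526123) px [257. 167.] t 2.4
w_base z 0.0379 (array([0.51822521, 0.45074467]), np.float64(0.04789252799686582), np.float64(0.0015188767171943468)) px [257. 178.] t 3.7
w_base2 z 0.0294 (array([0.51831842, 0.45068296]), np.float64(0.06552804285325191), np.float64(0.0004178475206231077)) px [257. 176.] t 3.8
[-0.84208289  0.55644495  0.05812058  1.58680233 -0.03635113  0.99924123
  0.79678592] [0.52047068 0.44843178 0.23814823] [ 2.87617021e-01 -2.08942694e-04 -9.57745481e-01]
```

```bash
cat >> h.py <<'E'
def st(tag):
    s=env.get_state(); print(tag,"t %.1f"%s["time"],"tcp",s["tcp_pos"].round(4),"F",s["force"].round(1),"open %.4f"%s["opening"],"gf %.1f"%s["gripper_force"]); return s
def pick(xy,ztcp,opening,grip_to,f,lift,approach=.06,v=.06):
    env.grip(opening)
    env.movel([*xy,ztcp+approach],.2); hit=env.movel([*xy,ztcp],v,stop_force=8); s=st(f"down hit={hit}")
    if hit: env.movel([*xy,s["tcp_pos"][2]+.006],.05)
    z=env.get_state()["tcp_pos"][2]
    env.grip(grip_to,f_grip=f); st("gripped"); env.movel([*xy,lift],.15); st("lifted"); return z
def place(xy,z,above=.03,extra=.004,v=.03,sf=4):
    env.movel([*xy,z+above],.15); env.dwell(.2); hit=env.movel([*xy,z-extra],v,stop_force=sf); st(f"placed hit={hit} want z {z:.4f}"); return hit
E
python3 - <<'E'
from h import *
z=pick((.5183,.4507),.070,.085,.060,30,.26); print(z); open("zb","w").write(str(z))
E
```

```text
down hit=False t 5.8 tcp [0.5186 0.4509 0.0705] F [ 0.4  0.5 -0. ] open 0.0850 gf 0.0
gripped t 6.2 tcp [0.5186 0.451  0.0708] F [-1.4 -0.5  5.4] open 0.0663 gf 33.9
lifted t 7.6 tcp [0.5179 0.4504 0.2588] F [ 0.6  0.3 -1.1] open 0.0664 gf 33.7
0.07050653172039618
```

```bash
python3 - <<'E'
from h import *
p=(.623,.2216)
place(p,.1005)
env.grip(.085); st("rel"); env.movel([*p,.28],.2)
look(p,.060,"w_b_placed",tol=.006)
look(p,.068,"w_b_coll",tol=.004,go=False)
look(p,.030,"w_p2",win=.1,square=True,go=False)
E
```

```text
placed hit=True want z 0.1005 t 10.7 tcp [0.6228 0.2215 0.1007] F [-1.4 -0.5  5.3] open 0.0665 gf 34.2
rel t 11.1 tcp [0.6219 0.2212 0.0997] F [-0.2  0.9  0.1] open 0.0849 gf 0.0
w_b_placed z 0.0593 (array([0.62241813, 0.22072641]), np.float64(0.06543710768704786), np.float64(0.000516867605945312)) px [253. 180.] t 12.7
w_b_coll z 0.0680 (array([0.62249735, 0.22080426]), np.float64(0.05066244526079485), np.float64(0.0002925568855307232)) px [253. 183.] t 12.8
w_p2 z 0.0301 (array([0.62288708, 0.22164267]), (109.30706787109375, 108.91166687011719), 5.46752405166626) px [254. 170.] t 12.8
```

View pics/w_b_placed.png

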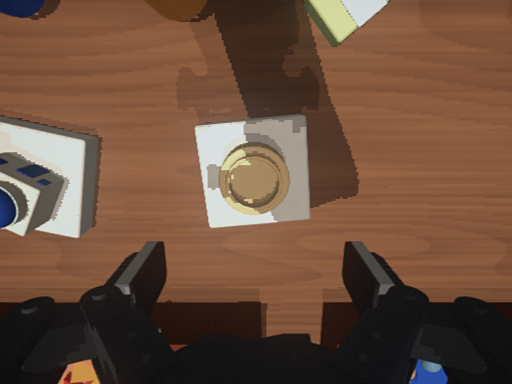

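The base stands in the middle of the plinth at pixel (253,180), within 1 mm of centre. The candle is next.

```bash
python3 - <<'E'
from h import *
env.reach([.55,0,.28],Q)
o=look((.46,-.174),.055,"w_candle",tol=.006,win=.045)
c=o[0]; assert abs(o[1]-.039)<.004 and np.hypot(c[0]-.46,c[1]+.174)<.01
z=pick(c,.094,.065,.030,25,.30); print(z)
E
```

```text
w_candle z 0.0554 (array([ 0.45323667, -0.17226075]), np.float64(0.03763200638319583), np.float64(0.0003167492817976926)) px [255. 174.] t 14.9
down hit=False t 17.1 tcp [ 0.4535 -0.1723  0.0943] F [-0.6  0.3 -0.3] open 0.0652 gf 0.0
gripped t 17.4 tcp [ 0.4535 -0.1723  0.0944] F [-0.5  0.1  5.7] open 0.0383 gf 24.9
lifted t 18.9 tcp [ 0.4528 -0.1721  0.2992] F [ 0.3 -0.8 -0.8] open 0.0384 gf 25.2
0.0942881015657133
```

View pics/w_candle.png

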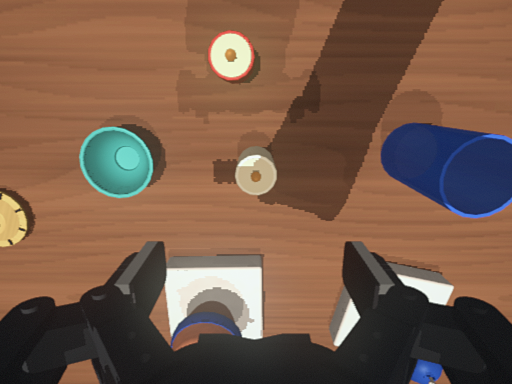

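```bash
cat >> h.py <<'E'
def held(r,z0,z1,name,cam="wrist",ymax=.012):
    """fit the axis of a held round part of radius r from side points between z0,z1 (relative to TCP)"""
    from scipy.optimize import least_squares
    t=env.get_state()["tcp_pos"]; c=cal(cam); im,d=camera(cam); cv2.imwrite(f"pics/{name}.png",im)
    P=cloud(c,d); q=P[d>0]-t
    q=q[(np.abs(q[:,1])<ymax)&(np.abs(q[:,0])<r+.02)&(q[:,2]>z0)&(q[:,2]<z1)]
    s=least_squares(lambda s:np.hypot(q[:,0]-s[0],q[:,1]-s[1])-r,[0,0],loss="soft_l1",f_scale=.001)
    print(name,len(q),"axis rel TCP",s.x.round(4),"res",np.median(np.abs(s.fun)).round(4)); 
    for a in np.linspace(z0,z1,4)[:-1]:
        b=q[(q[:,2]>=a)&(q[:,2]<a+(z1-z0)/3)&(np.abs(q[:,1])<.006)]; print("  z",round(a,3),len(b),"x face",np.median(b[:,0]).round(4) if len(b) else None)
    return s.x
E
python3 - <<'E'
from h import *
held(.0195,-.092,-.045,"h_candle"); held(.0195,-.092,-.045,"h_candle_s","scene",.019)
st("")
E
```

```text
h_candle 1746 axis rel TCP [ 0.0008 -0.0004] res 0.0002
  z -0.092 218 x face -0.0184
  z -0.076 284 x face -0.0184
  z -0.061 398 x face -0.0183
h_candle_s 233 axis rel TCP [ 0.0002 -0.0002] res 0.0007
  z -0.092 21 x face 0.0192
  z -0.076 23 x face 0.02
  z -0.061 26 x face 0.0199
 t 19.0 tcp [ 0.4529 -0.1722  0.2992] F [-0.2 -0.2 -1.2] open 0.0383 gf 25.2
```

View pics/h_candle.png

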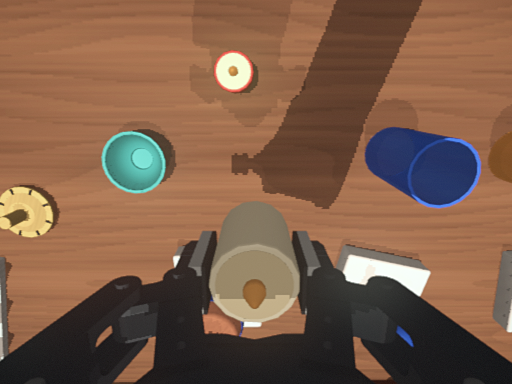

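The candle hangs upright and centred between the pads at pixel (255,270), and its axis is within 1 mm of the tool. I'll place it in the well.

```bash
python3 - <<'E'
from h import *
p=(.622,.2211); env.reach([*p,.30],Q); 
hit=place(p,.1483)
z=env.get_state()["tcp_pos"][2]
if abs(z-.1483)<.005:
    env.grip(.060); st("rel"); env.movel([*p,.34],.2)
    look(p,.109,"w_c_placed",tol=.006,win=.045,go=False)
    look(p,.068,"w_c_coll",tol=.004,win=.045,go=False)
E
```

```text
placed hit=True want z 0.1483 t 22.7 tcp [0.6218 0.221  0.1483] F [-0.3  0.2  4.4] open 0.0382 gf 25.5
rel t 23.0 tcp [0.621  0.2207 0.1474] F [-0.2  0.4 -0.2] open 0.0600 gf 0.0
w_c_placed z 0.1093 (array([0.62117603, 0.22026425]), np.float64(0.03748064557836271), np.float64(0.0004431281040397084)) px [254. 175.] t 24.2
w_c_coll z 0.0680 (array([0.62181256, 0.22117214]), np.float64(0.046700834543857685), np.float64(0.0012880299987856907)) px [264. 156.] t 24.2
```

```bash
python3 - <<'E'
from h import *
o=look((.444,-.006),.110,"w_glass",tol=.006,win=.05)
c=o[0]; assert abs(o[1]-.064)<.004 and np.hypot(c[0]-.444,c[1]+.006)<.008
z=pick(c,.139,.085,.058,30,.34); 
held(.032,-.139,-.09,"h_glass",ymax=.02); held(.032,-.139,-.09,"h_glass_s","scene",.03); 
E
```

```text
w_glass z 0.1098 (array([ 0.44098775, -0.00561298]), np.float64(0.06005863561700642), np.float64(0.0015373895534746469)) px [254. 178.] t 25.7
down hit=False t 27.9 tcp [ 0.4412 -0.0056  0.1393] F [0.4 0.3 0.5] open 0.0851 gf 0.0
gripped t 28.2 tcp [ 0.4413 -0.0055  0.1394] F [-1.   0.6  4.4] open 0.0619 gf 32.1
lifted t 29.7 tcp [ 0.4405 -0.0057  0.3392] F [-0.6  0.2 -2.3] open 0.0620 gf 33.0
h_glass 3296 axis rel TCP [-0.0025 -0.0004] res 0.0009
  z -0.139 248 x face 0.0285
  z -0.123 327 x face 0.0286
  z -0.106 424 x face 0.0286
h_glass_s 313 axis rel TCP [-0.0001  0.0001] res 0.0008
  z -0.139 18 x face 0.0312
  z -0.123 21 x face 0.0319
  z -0.106 17 x face 0.031
```

View pics/h_glass.png

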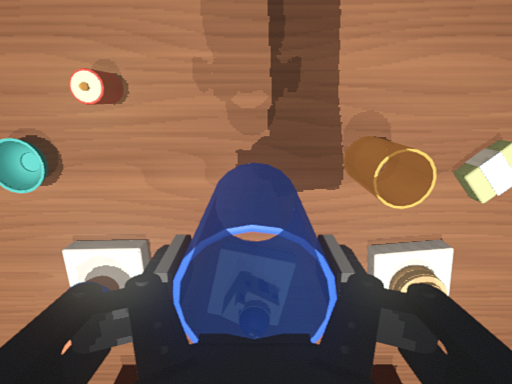

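The wrist view shows the glass gripped upright at (255,260). Its far inner wall is 28.6 mm from the tool axis, against an inner radius of 29 mm, so it is centred. I'll lower it over the candle.

```bash
python3 - <<'E'
from h import *
p=(.6225,.2209); env.reach([*p,.34],Q); env.dwell(.2); st("over")
hit=place(p,.1993,above=.035)
z=env.get_state()["tcp_pos"][2]
if abs(z-.1993)<.003:
    env.grip(.085); st("rel"); env.movel([*p,.37],.2)
    look(p,.170,"w_g_placed",tol=.006,win=.05,go=False)
    look(p,.170,"w_g_placed2",tol=.010,win=.05,go=False)
E
```

```text
over t 31.1 tcp [0.6225 0.2193 0.3406] F [ 0.   0.2 -1.8] open 0.0625 gf 33.0
placed hit=True want z 0.1993 t 33.3 tcp [0.6224 0.221  0.1994] F [0.4 0.4 3.2] open 0.0621 gf 32.6
rel t 33.6 tcp [0.6214 0.2204 0.1981] F [0.4 0.3 0.4] open 0.0848 gf 0.0
w_g_placed z 0.1697 (array([0.6218576 , 0.22057121]), np.float64(0.06004052932297601), np.float64(0.001608630413766726)) px [250. 186.] t 34.7
w_g_placed2 z 0.1695 (array([0.62149442, 0.22059083]), np.float64(0.05983658063594145), np.float64(0.0019276760923220954)) px [255. 182.] t 34.7
```

View pics/w_g_placed.png

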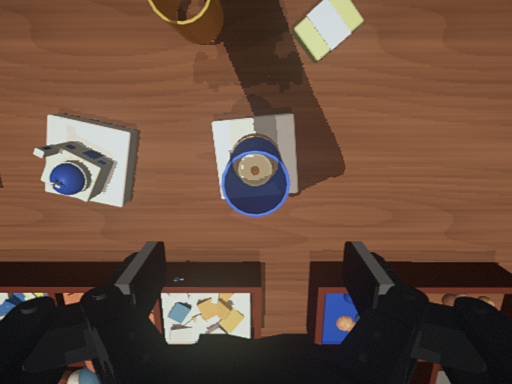

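The glass stands over the candle at pixel (255,182), with its rim at 169.7 mm against the expected 170 mm. Now the cap.

```bash
python3 - <<'E'
from h import *
env.reach([.56,-.1,.36],Q)
o=look((.518,-.461),.012,"w_cap",tol=.006,win=.05,hover=.24)
k=look((.518,-.461),.045,"w_knob",tol=.006,win=.03,go=False)
c=(o[0]+k[0])/2
if abs(o[1]-.068)<.005 and np.hypot(*(o[0]-k[0]))<.004:
    pick(c,.096,.045,.008,30,.36)
    held(.034,-.090,-.080,"h_cap_s","scene",.034)
    held(.034,-.090,-.080,"h_cap",ymax=.03)
E
```

```text
w_cap z 0.0129 (array([ 0.51493274, -0.4615897 ]), np.float64(0.06620600405957981), np.float64(0.0003817088042907961)) px [253. 168.] t 37.7
w_knob z 0.0460 (array([ 0.51456683, -0.46169269]), np.float64(0.015015367155222545), np.float64(0.0005452145679972695)) px [253. 176.] t 37.8
down hit=False t 40.0 tcp [ 0.515  -0.4619  0.0965] F [-0.3 -0.7 -0.2] open 0.0452 gf 0.0
gripped t 40.4 tcp [ 0.5149 -0.4618  0.0965] F [-1.2  0.1  2.5] open 0.0148 gf 29.4
lifted t 42.3 tcp [ 0.5145 -0.4614  0.3589] F [ 0.4 -0.2 -1.6] open 0.0147 gf 29.2
h_cap_s 488 axis rel TCP [-0.0079  0.0009] res 0.0051
  z -0.09 11 x face 0.0333
  z -0.087 36 x face 0.028
  z -0.083 25 x face 0.0204
h_cap 4274 axis rel TCP [ 0.0081 -0.0006] res 0.0042
  z -0.09 3 x face -0.0328
  z -0.087 476 x face -0.0275
  z -0.083 263 x face -0.0222
```

View pics/w_cap.png

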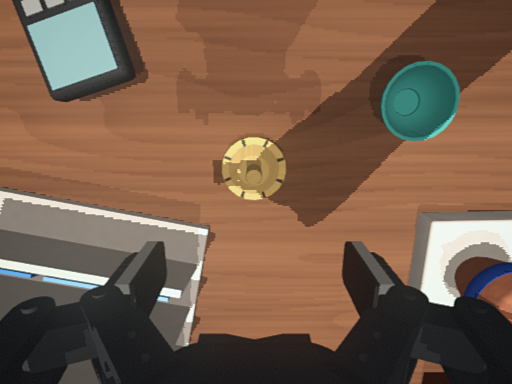

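The cap was at (253,168) with its knob centred. It now hangs level, with rim edges at −32.8 and +33.3 mm from the tool axis. I'll place it.

```bash
python3 - <<'E'
from h import *
p=(.6220,.2208); env.reach([*p,.36],Q); env.dwell(.2)
hit=place(p,.2585,above=.025,v=.02,sf=3)
z=env.get_state()["tcp_pos"][2]
if abs(z-.2585)<.003:
    env.grip(.045); st("rel"); env.movel([*p,.42],.15)
    look(p,.174,"w_final",tol=.006,win=.05,go=False); look(p,.208,"w_fk",tol=.006,win=.03,go=False)
    env.reach([.5,-.05,.42],Q)
    c=cal("scene"); im,d=camera("scene"); P=cloud(c,d)
    q=P[(d>0)&(np.hypot(P[...,0]-.622,P[...,1]-.221)<.035)]; print("top",q[:,2].max())
    cv2.imwrite("pics/fin.png",cv2.resize(im[60:230,120:400],(784,476),interpolation=cv2.INTER_CUBIC))
E
```

```text
placed hit=True want z 0.2585 t 47.1 tcp [0.622  0.2208 0.2584] F [-0.3 -0.2  4.3] open 0.0146 gf 29.8
rel t 47.5 tcp [0.6212 0.2204 0.2569] F [-0.4 -0.4  0.2] open 0.0451 gf 0.0
w_final z 0.1749 (array([0.62184003, 0.22000395]), np.float64(0.06632456377518536), np.float64(0.00031541509517972525)) px [254. 172.] t 48.7
w_fk z 0.2079 (array([0.62146865, 0.22016503]), np.float64(0.015222466788858241), np.float64(0.0003665546761112648)) px [254. 180.] t 48.8
top 0.20840414611786443
```

View pics/fin.png

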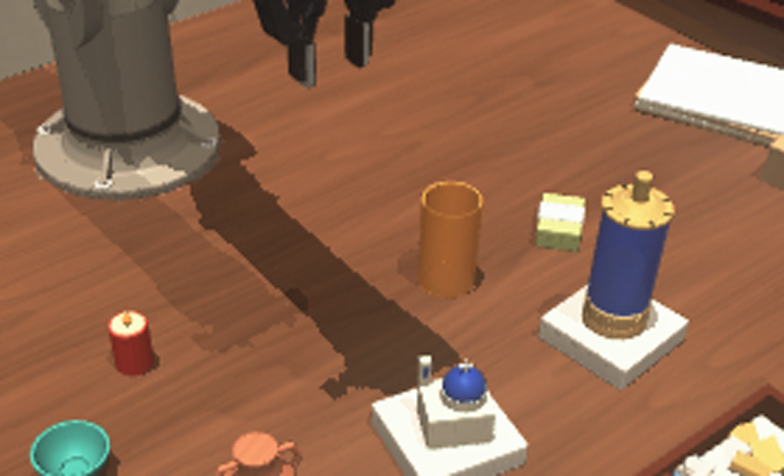

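The lantern is complete at picture (630,260). It stands upright with the cap level, the knob top measures 208 mm as it should, and the other goods are where they were. I'll hand it in.

```bash
python3 -c "
from h import *
print(job.job_done())"
```

```text
the job is handed in; nothing more can be done
None
```

The blue lantern is assembled in the middle of the empty plinth with its cap level, and the job was handed in at about 50 s of the 125 s limit; no verdict was returned.

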